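# Slide the leak alarm between the pipe stubs and test it

## Robot

A 6-joint arm with a two-finger parallel gripper is mounted at the origin on the work surface. World frame = base frame: x ahead of the robot, y to its left, z up, the work surface at z = 0. Lengths are in m, angles in rad, forces in N, time in s.
With the tool pointing down it reaches from about 0.275 to 0.725 m from the base axis. Payload 15.9 kg.
Tool frame: the origin (TCP) lies between the finger pads; the fingertips stand 25 mm ahead of it and the grasp point (between the pads) lies 6 mm ahead of it; z points along the fingers, y is the direction in which the jaws open and shut (so a half turn about z gives the same grasp; the last joint's range is limited). The gripper opens to 85 mm and grips with 20 to 120 N. Pads are 22 mm wide; open, the fingers measure 114 mm over their backs; the gripper's body (76 mm by 85 mm) begins 54 mm behind the grasp point. The pads swing forward as they close: fully open they stand 13 mm farther back than shut.
Start: joints at [1.133, 0.213, -0.034, 1.323, 0, 1.571], TCP at [0.212, 0.453, 0.256] pointing down, gripper open.
Joint ranges: [-2.98, 2.98], [-0.74, 1.72], [-1.14, 1.35], [-2.1, 2.04], [-1.57, 1.44], [-3.14, 3.14]. Speed limits (rad/s): [1.89, 1.89, 2.39, 2.57, 3.14, 3.14].

## Interface

Orientations are given as a 3x3 rotation matrix whose columns are the frame's x, y, z axes.
In Python, from plant import env gives the robot as it stands. The module is installed in compiled form; this text tells all that it offers.
- The arm moves only by the tool drive_tool, never from a script. Its argument "moves" is a list that holds one entry, the list of rows, each a list of 4 numbers: the shift along the tool's x, y, z in m, then the turn about the tool's z in degrees. In form: [[[tx, ty, tz, roll], ...]]. A call has 1 to 12 rows; each row shifts and turns the commanded pose from where the row before left it, along the tool's axes as they then stand; what a row does not reach is not made up. A row lasts 1/12 s, in which the tool goes at most 41.7 mm and 7.16 degrees, less where a joint would pass 70% of its speed; a pose out of reach is approached as far as the arm can. A call with a gripper value outside its range is refused whole. "claw" is the opening in per cent of the stroke, from 0 (shut) to 100 (fully open), set as the call begins (left out, the last holds). The fingers move at their own pace and stop on an object; "squeeze" is the grip in N (left out, the last holds). Time passes only in rows, so rows that do not move let the fingers close. It gives the time, the measured TCP pose, the force and the opening at its end, in the units of the state.
- env.read_state(): the state, without advancing time (a new reading comes with each control period).
- env.read_camera(name): name is "side" or "top" or "wrist"; returns a dict with "frame" (420x560x3 uint8, red, green, blue), "camera_matrix" (3x3 intrinsics, pixels), "R" (3x3) and "t" (3): a world point X has camera coordinates R X + t; the wrist camera has in their place "tool_from_camera" (4x4, takes a point from camera to tool coordinates, whose origin is the TCP and whose axes are the flange's). Camera axes: x right, y down, z forward; pixel columns grow to the right and rows downward; lengths in m; the calibration is good to about 2 mm. The wrist camera is an equidistant fisheye: a pixel r from the principal point sees the ray r / f radians off the axis. A picture is of the moment at which its call begins: read the wrist's pose just before it. There is no depth.
- env.sign_off(): hands the job in, once; it reports no verdict.
The state is a dict: "time": time; "joint_positions": joint angles; "joint_vel": joint speeds; "tau": joint torques, N m; "position": TCP position; "tcp_rot": TCP orientation; "wrist_force": force on the tool from outside, world axes, zero at the start; "wrist_torque": the same for the moment, N m; "grip_width": opening from 0.0 (shut) to 1.0 (fully open).
Only numpy, scipy, OpenCV 4.12 (cv2) and the standard library are available. Lean on these libraries where they do the work, as an engineer would, in place of code of your own. Each camera call takes 0.05 s, during which the arm holds its last target. There are 200 camera calls.

## Task

Push the orange leak alarm along the cabinet floor, without lifting or tipping it, through the gap between the two capped pipe stubs until it lies wholly on the green patch behind them. Then press its white test button all the way down once it is there, and let go, leaving the alarm on the patch and the other things where they are.

Things in the scene. Friction and masses are not known exactly. Their poses are not given: they have to be found in the camera images.
- alarm: the leak alarm: a loose square orange plastic box, 90 x 90 mm and 28 mm high, about 0.2 kg, sliding on the white cabinet floor. Origin: centre of its underside; z up; x and y square to its sides. A white round test button stands in the middle of its top.
- test_top (a point): centre of the top of the test button (white, 28 mm diameter), 34 mm above the floor when released, over the alarm's centre
- test (a joint): travel of the test button in m: 0 released, 0.004 fully down; spring, about 4 N to bottom it; it springs back
- stubs: two capped pipe stubs fixed to the floor: upright grey cylinders with black caps, each 44 mm diameter and 45 mm high, their axes 142 mm apart (so the gap between them is 98 mm). Origin: on the floor midway between them; its x axis runs from one stub axis to the other (axes at x = -0.071 and +0.071), its y axis runs straight through the gap: the alarm starts on the +y side, the green patch lies on the -y side.
- patch: green square painted flat on the floor (not an obstacle), 130 x 130 mm, 100 to 140 mm beyond the middle of the gap, centred on the gap's line and square to it. Origin: its centre; axes parallel to those of the stubs, along its sides.
- corner0 (a point): bottom corner of the alarm at its +x +y side (45 mm from its centre along each of its axes)
- corner1 (a point): bottom corner of the alarm at its +x -y side (45 mm from its centre along each of its axes)
- corner2 (a point): bottom corner of the alarm at its -x -y side (45 mm from its centre along each of its axes)
- corner3 (a point): bottom corner of the alarm at its -x +y side (45 mm from its centre along each of its axes)
- pump_amber: bystander: amber pump bottle, 64 mm diameter, 172 mm tall. Origin at its underside; leave it alone
- pump_dark: bystander: dark green pump bottle, 64 mm diameter, 172 mm tall. Origin at its underside; leave it alone
- cleaner: bystander: yellow bottle with red cap, 68 mm diameter, 170 mm tall. Origin at its underside; leave it alone
- jar: bystander: clear jar with white lid, 72 mm diameter, 100 mm tall. Origin at its underside; leave it alone
- nut: bystander: white plastic pipe nut (ring), 54 mm diameter, 22 mm high. Origin at its underside; leave it alone
- carton: bystander: small cardboard carton, 60 x 90 x 45 mm. Origin at its underside; leave it alone
- wrench: bystander: steel wrench lying on the floor board; leave it alone
- brush: bystander: hand brush lying on the floor board; leave it alone
There are look-alikes about, which are no part of the job. Of the things shaped like the alarm, the orange one is meant.

How it is judged:
By the outcome, as a careful person would: the job done as asked, in the order asked, and still so for the second after the job is handed in, with the robot touching nothing.
It also fails if it takes over 72 s, if anything falls off the work surface, if the arm or the gripper's body presses on something with over 40 N, if the wrist force passes 120 N, or if a joint passes its speed limit or range.

## Working session

There is one attempt and no reset: what is moved stays moved. The work goes in short steps, Python scripts to look and compute and a tool call to move; the robot and the scene stay as the last step left them, time stands still between calls to the robot, and variables do not carry over. Pictures are saved under pics/ and viewed, about 8 in all and at most 12, crops included, and the job is handed in when it is done.

Besides the shell and the picture viewer there is one more tool, called as a command line: name --argument value ..., lists and objects as JSON in quotes. drive_tool: Moves the arm, as the interface text tells. Its arguments: {"type":"object","properties":{"moves":{"type":"array"},"claw":{"type":"number"},"squeeze":{"type":"number"}},"required":["moves"]}

```bash
mkdir -p pics
cat > h.py <<'E'
import numpy as np, cv2
from plant import env
def grab(n,f=None):
    c=env.read_camera(n)
    if f: cv2.imwrite('pics/'+f, c['frame'][:,:,::-1])
    return c
def ray(c,uv,z):
    K=np.array(c['camera_matrix']);R=np.array(c['R']);t=np.array(c['t'])
    d=R.T@np.linalg.solve(K,[uv[0],uv[1],1]);o=-R.T@t
    return o+d*(z-o[2])/d[2]
def proj(c,X):
    p=np.array(c['camera_matrix'])@(np.array(c['R'])@np.array(X)+np.array(c['t']));return p[:2]/p[2]
E
python3 - <<'E'
from h import *
s=env.read_state();print(s)
a=grab('top','top0.png');b=grab('side','side0.png')
for c in(a,b):print(c['camera_matrix'],-np.array(c['R']).T@np.array(c['t']))
E
```

```text
{'time': 0.0, 'joint_positions': array([ 1.13302864e+00,  2.13376446e-01, -3.50825361e-02,  1.32353964e+00,
       -1.32042781e-05,  1.57079236e+00]), 'joint_vel': array([ 0.00117742,  0.00197348,  0.0010041 , -0.00086566,  0.00201015,
        0.00064521]), 'tau': array([-2.86990777e-03, -6.86161351e+01,  4.87124419e+01,  1.75079884e-02,
       -1.32620821e-04, -1.38660292e-05]), 'position': array([0.21181819, 0.45253946, 0.25579673]), 'tcp_rot': array([[-9.05701924e-01,  4.23914822e-01, -4.97717902e-04],
       [ 4.23915114e-01,  9.05701263e-01, -1.09451997e-03],
       [-1.31995039e-05, -1.20229898e-03, -9.99999277e-01]]), 'wrist_force': array([-0.37987481, -0.69993798, -0.17041289]), 'wrist_torque': array([-0.01104826, -0.03323054,  0.01813673]), 'grip_width': 0.9994132204506596}
[[542.57987649   0.         278.50696816]
 [  0.         542.57987649 200.8305431 ]
 [  0.           0.           1.        ]] [0.40658076 0.02228914 1.60504904]
[[444.62687032   0.         286.80294805]
 [  0.         444.62687032 204.64972132]
 [  0.           0.           1.        ]] [ 0.08070522 -0.44558113  0.85698479]
```

View pics/top0.png

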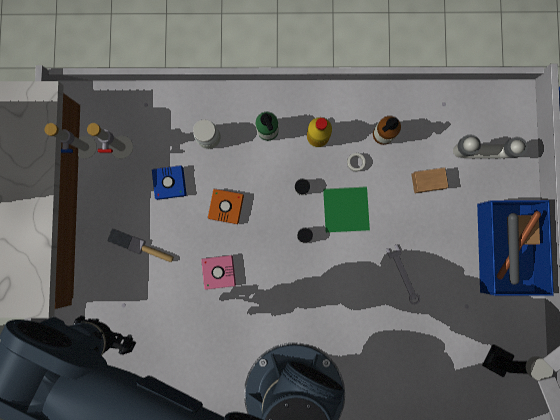

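View pics/side0.png

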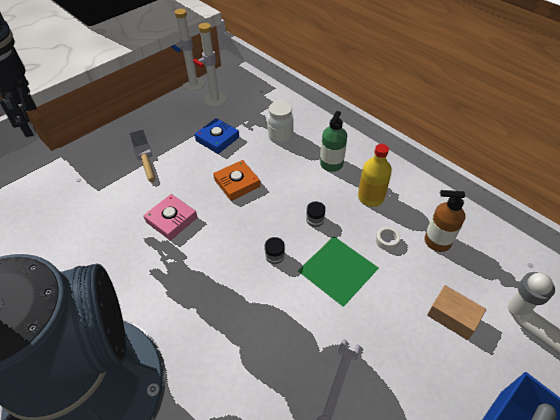

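The top view shows three alarm-like boxes: orange at (226,207), blue at (169,182) and pink at (218,272). The job calls for the orange one. The stub caps are at (303,187) and (305,235), and the patch is at (347,209). I'll measure these and check the choice in a close crop.

```bash
cat >> h.py <<'E'
def mask(c,lo,hi):
    return cv2.inRange(cv2.cvtColor(c['frame'],cv2.COLOR_RGB2HSV),np.array(lo),np.array(hi))
def blobs(m,amin=60):
    cs,_=cv2.findContours(m,cv2.RETR_EXTERNAL,cv2.CHAIN_APPROX_NONE)
    return [k for k in cs if cv2.contourArea(k)>amin]
def rect(c,k,z):
    """min area rect of contour cast to plane z: centre, sizes, angle deg"""
    P=np.array([ray(c,p[0],z)[:2] for p in k],np.float32)
    r=cv2.minAreaRect(P*1000);return r
E
python3 - <<'E'
from h import *
a=grab('top');b=grab('side')
for c,n in((a,'top'),(b,'side')):
    for k in blobs(mask(c,(5,170,90),(17,255,255)),150): 
        x,y,w,h=cv2.boundingRect(k)
        print(n,'orange',(x,y,w,h),rect(c,k,.028))
    for k in blobs(mask(c,(50,120,50),(75,255,255)),800): print(n,'green',cv2.boundingRect(k),rect(c,k,0))
# caps, dark
for c,n,rois in((a,'top',[(290,175,25,25),(292,223,25,25)]),(b,'side',[(300,195,32,36),(258,232,32,38)])):
    for x,y,w,h in rois:
        m=np.zeros((420,560),np.uint8);m[y:y+h,x:x+w]=(c['frame'][y:y+h,x:x+w].max(2)<50)*255
        for k in blobs(m,40):
            (u,v),r=cv2.minEnclosingCircle(k);M=cv2.moments(k)
            print(n,'cap',(u,v),r,cv2.boundingRect(k),ray(c,(M['m10']/M['m00'],M['m01']/M['m00']),.045))
# button
for c,n,(x,y,w,h) in((a,'top',(216,196,20,20)),(b,'side',(224,166,26,22))):
    m=np.zeros((420,560),np.uint8);f=c['frame'][y:y+h,x:x+w].astype(int)
    m[y:y+h,x:x+w]=((f.min(2)>130))*255
    for k in blobs(m,30):
        M=cv2.moments(k);uv=(M['m10']/M['m00'],M['m01']/M['m00']);print(n,'btn',uv,rect(c,k,.034),ray(c,uv,.034))
f=a['frame'][140:300,130:400][:,:,::-1];f=cv2.resize(f,None,fx=2.9,fy=2.9,interpolation=cv2.INTER_CUBIC);cv2.imwrite('pics/crop1.png',f)
E
```

```text
top orange (208, 189, 35, 35) ((536.7100219726562, 203.5274658203125), (86.93360900878906, 88.41503143310547), 79.42127227783203)
top green (324, 187, 46, 45) ((529.2684326171875, -152.18020629882812), (126.9342041015625, 128.93624877929688), 3.0106210708618164)
side orange (434, 203, 20, 20) ((816.6416015625, -238.2281494140625), (65.17289733886719, 39.49616622924805), 17.81761932373047)
side orange (214, 160, 46, 40) ((532.9484252929688, 191.8585968017578), (105.46099090576172, 93.55135345458984), 79.6244888305664)
side green (299, 237, 79, 69) ((532.114990234375, -154.3402099609375), (128.11268615722656, 127.72918701171875), 3.037146806716919)
top cap (302.3709716796875, 186.11289978027344) 7.667919158935547 (295, 179, 15, 15) [ 0.59292111 -0.0213672   0.045     ]
top cap (304.78570556640625, 234.7857208251953) 7.508608341217041 (298, 228, 15, 15) [ 0.45149815 -0.02912446  0.045     ]
side cap (315.5, 212.0) 10.594910621643066 (307, 202, 18, 21) [ 0.59185961 -0.02717453  0.045     ]
side cap (274.5, 248.5) 11.068072319030762 (265, 238, 19, 22) [ 0.45092372 -0.03501117  0.045     ]
top btn (224.73992673992672, 205.47619047619045) ((537.5245971679688, 202.62628173828125), (20.44363784790039, 23.3826847076416), 0.009603063575923443) [0.53758719 0.20336689 0.034     ]
side btn (235.86060606060605, 174.4181818181818) ((538.9033813476562, 200.6454620361328), (24.544235229492188, 25.689891815185547), 45.76824188232422) [0.53878462 0.20104334 0.034     ]
```

View pics/crop1.png

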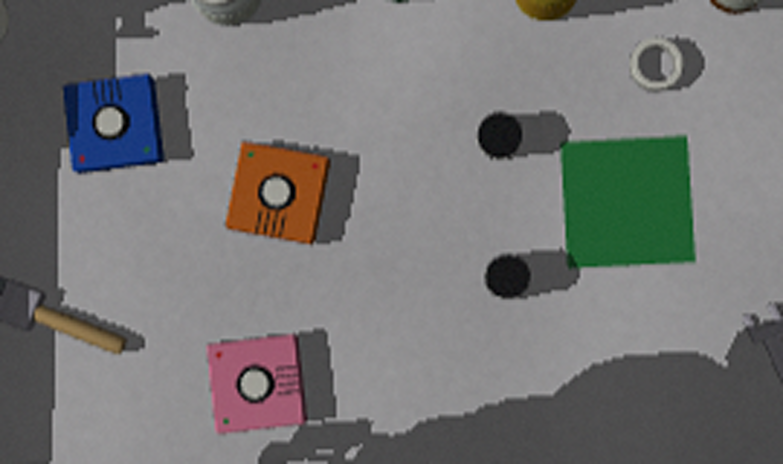

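The crop confirms the orange box with the white button. The stub midpoint is about (0.522,-0.0255), the gap axes are turned +3.05°, and the patch centre is 127 mm beyond the gap, as specified. The alarm sits at (0.537,0.203) with yaw -10.6°, about 27 mm off the gap line. I'll use part-open fingers as a two-point pusher. First I push its +x face to square and centre it, then its +y face through the gap.

drive_tool --moves '[[[-0.04,-0.004,0,0],[-0.04,-0.004,0,0],[-0.04,-0.004,0,0],[-0.04,-0.004,0,0],[-0.04,-0.004,0,0],[-0.04,-0.004,0,0],[-0.04,-0.004,0,0],[-0.04,-0.004,0,0],[-0.04,-0.004,0,0],[-0.04,-0.004,0,0],[-0.04,-0.004,0,0],[-0.039,-0.005,0,0]]]' --claw 60 --squeeze 20

```text
time: 1.2
position: [0.6265, 0.2039, 0.256]
tcp_rot: [[-0.906, 0.424, -0.0], [0.424, 0.906, -0.0], [0.0, -0.0, -1.0]]
wrist_force: [-0.2, 0.5, 0.3]
grip_width: 0.6
```

drive_tool --moves '[[[0,0,0,-7.0],[0,0,0,-7.0],[0,0,0,-7.0],[0,0,0,-7.0],[0,0,0,0],[0,0,0,0]]]'

```text
time: 1.7
position: [0.6249, 0.2054, 0.2561]
tcp_rot: [[-0.999, -0.047, -0.0], [-0.047, 0.999, -0.0], [0.0, -0.0, -1.0]]
wrist_force: [-0.8, -0.1, 0.5]
grip_width: 0.598
```

```bash
cat >> h.py <<'E'
A=np.radians(3.05);EX=np.array([np.cos(A),np.sin(A)]);EY=np.array([-np.sin(A),np.cos(A)]);O=np.array([.522,-.0255])
def st():
    s=env.read_state();p=s['position'];R=s['tcp_rot'];d=p[:2]-O
    print('t',round(s['time'],2),'p',p.round(4),'lat,s',(d@EX).round(4),(d@EY).round(4),'yaw_y',np.degrees(np.arctan2(R[1,1],R[0,1])).round(2),'xy tilt',R[2,:2].round(3),'F',s['wrist_force'].round(1),'g',round(s['grip_width'],3));return s
def alarm():
    for n in('top','side'):
        c=env.read_camera(n)
        ks=blobs(mask(c,(5,170,90),(17,255,255)),150)
        for k in ks:
            r=rect(c,k,.028)
            d=np.array(r[0])/1000-O
            if r[0][0]<700:print(n,np.round(r[0],1),np.round(r[1],1),round((r[2]+45)%90-45,1),'lat,s',(d@EX).round(4),(d@EY).round(4))
E
python3 -c "
from h import *
st();alarm()"
```

```text
t 1.7 p [0.6249 0.2054 0.2561] lat,s 0.1151 0.2251 yaw_y 92.69 xy tilt [ 0. -0.] F [-0.8 -0.1  0.5] g 0.598
side [533.3 193.9] [101.4  93.6] -10.4 lat,s 0.023 0.2185
```

drive_tool --moves '[[[0,0,0.035,-0.3],[0,0,0.035,0],[0,0,0.035,0],[0,0,0.035,0],[0,0,0.035,0],[0,0,0.02,0],[0,0,0.015,0],[0,0,0.01,0],[0,0,0.006,0],[0,0,0,0],[0,0,0,0]]]'

```text
time: 2.72
position: [0.6254, 0.2056, 0.0311]
tcp_rot: [[-0.998, -0.055, 0.001], [-0.055, 0.998, 0.0], [-0.001, 0.0, -1.0]]
wrist_force: [0.1, -0.0, 0.4]
grip_width: 0.605
```

```bash
python3 -c "
from h import *
st();c=grab('side')
f=c['frame'][80:280,140:400][:,:,::-1];cv2.imwrite('pics/c2.png',cv2.resize(f,None,fx=3,fy=3,interpolation=cv2.INTER_CUBIC))"
```

```text
t 2.72 p [0.6254 0.2056 0.0311] lat,s 0.1156 0.2252 yaw_y 93.18 xy tilt [-0.001  0.   ] F [ 0.1 -0.   0.4] g 0.605
```

View pics/c2.png

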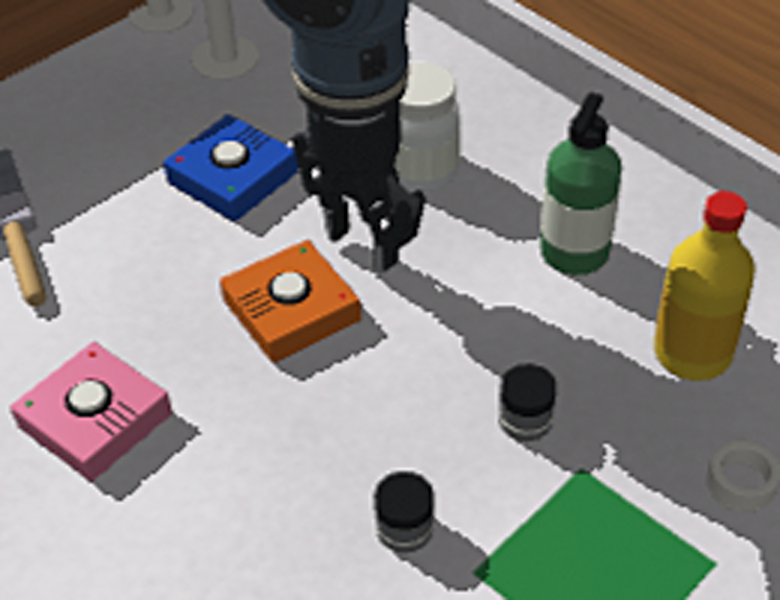

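The two fingertips stand just beyond the alarm's +x face, at crop pixels (337,235) and (385,265), near the floor and clear of it. I'll push slowly.

drive_tool --moves '[[[0.005,0,0,0],[0.005,0,0,0],[0.005,0,0,0],[0.004,0,0,0],[0.004,0,0,0],[0.004,0,0,0],[0.004,0,0,0],[0.004,0,0,0],[0.004,0,0,0],[0.004,0,0,0],[0.004,0,0,0],[0.004,0,0,0]]]'

```text
time: 3.77
position: [0.5737, 0.2025, 0.0303]
tcp_rot: [[-0.998, -0.056, 0.0], [-0.056, 0.998, 0.0], [-0.0, 0.0, -1.0]]
wrist_force: [0.5, 1.8, 0.6]
grip_width: 0.6
```

```bash
python3 -c "
from h import *
st();alarm()"
```

```text
t 3.77 p [0.5737 0.2025 0.0303] lat,s 0.0638 0.2249 yaw_y 93.22 xy tilt [-0.  0.] F [0.5 1.8 0.6] g 0.6
side [511.1 181. ] [ 98.9 101.8] 2.0 lat,s 0.0001 0.2067
```

```bash
cat >> h.py <<'E'
def btn():
    for n in('top','side'):
        c=env.read_camera(n)
        for k in blobs(mask(c,(5,170,90),(17,255,255)),300):
            hull=np.zeros((420,560),np.uint8);cv2.fillConvexPoly(hull,cv2.convexHull(k),255)
            m=cv2.bitwise_and(hull,(c['frame'].min(2)>130).astype(np.uint8)*255)
            bs=blobs(m,30)
            for b in bs:
                M=cv2.moments(b);p=ray(c,(M['m10']/M['m00'],M['m01']/M['m00']),.034);d=p[:2]-O
                print(n,'btn',p.round(4),'size',np.round(rect(c,b,.034)[1],1),'lat,s',(d@EX).round(4),(d@EY).round(4))
            r=rect(c,k,.028);print('  box',np.round(r[1],1),round((r[2]+45)%90-45,1))
E
python3 -c "
from h import *
st();btn()"
```

```text
t 3.87 p [0.5733 0.2024 0.0302] lat,s 0.0634 0.2249 yaw_y 93.23 xy tilt [ 0.001 -0.   ] F [-0.3 -0.9 -0.8] g 0.599
side btn [0.5161 0.1899 0.034 ] size [23.9 25.6] lat,s 0.0056 0.2154
  box [ 98.9 101.8] 2.0
```

drive_tool --moves '[[[0.002,0,0,0],[0.0015,0,0,0],[0,0,0,0],[0,0,0,0],[-0.008,0,0,0],[-0.02,0,0,0],[-0.015,0,-0.03,0],[0,0,-0.035,0],[0,0,-0.035,0],[0,0.02,0,7],[0,0.02,0,7]]]'

```text
time: 4.88
position: [0.6156, 0.2449, 0.1331]
tcp_rot: [[-0.981, 0.194, 0.004], [0.194, 0.981, 0.002], [-0.004, 0.002, -1.0]]
wrist_force: [-0.3, -0.3, -0.9]
grip_width: 0.597
```

```bash
python3 -c "
from h import *
st();btn()"
```

```text
t 4.88 p [0.6156 0.2449 0.1331] lat,s 0.1078 0.265 yaw_y 78.83 xy tilt [-0.004  0.002] F [-0.3 -0.3 -0.9] g 0.597
side btn [0.5139 0.1899 0.034 ] size [23.9 25.8] lat,s 0.0034 0.2155
  box [98.8 93.7] 4.5
```

drive_tool --moves '[[[0,0,0,6.3],[0,0,0,6.3],[0,0,0,6.3],[0,0,0,6.3],[0,0,0,6.3],[0,0,0,6.3],[0,0,0,6.3],[0,0,0,6.3],[0,0,0,6.3],[0,0,0,6.3],[0,0,0,6.3],[0,0,0,6.4]]]'

```text
time: 5.98
position: [0.614, 0.2442, 0.1299]
tcp_rot: [[-0.058, 0.998, -0.0], [0.998, 0.058, -0.0], [-0.0, -0.0, -1.0]]
wrist_force: [0.4, 0.7, 0.3]
grip_width: 0.596
```

```bash
python3 -c "
from h import *
st();btn()"
```

```text
t 5.98 p [0.614  0.2442 0.1299] lat,s 0.1062 0.2644 yaw_y 3.31 xy tilt [-0. -0.] F [0.4 0.7 0.3] g 0.596
side btn [0.5139 0.1899 0.034 ] size [23.9 25.8] lat,s 0.0034 0.2155
  box [98.8 93.7] 4.5
```

drive_tool --moves '[[[0.02,-0.02,0,0.25],[0.022,-0.03,0,0],[0,-0.03,0,0],[0,-0.026,0,0],[0,0,0.03,0],[0,0,0.03,0],[0,0,0.02,0],[0,0,0.013,0],[0,0,0.006,0],[0,0,0,0],[0,0,0,0]]]'

```text
time: 7.0
position: [0.5058, 0.2805, 0.0318]
tcp_rot: [[-0.059, 0.998, 0.0], [0.998, 0.059, 0.0], [0.0, 0.0, -1.0]]
wrist_force: [0.2, -0.2, 0.8]
grip_width: 0.6
```

```bash
python3 -c "
from h import *
st();btn();grab('top','t3.png')"
```

```text
t 7.0 p [0.5058 0.2805 0.0318] lat,s 0.0001 0.3064 yaw_y 3.39 xy tilt [0. 0.] F [ 0.2 -0.2  0.8] g 0.6
  box [ 98.6 101.8] 3.6
```

View pics/t3.png

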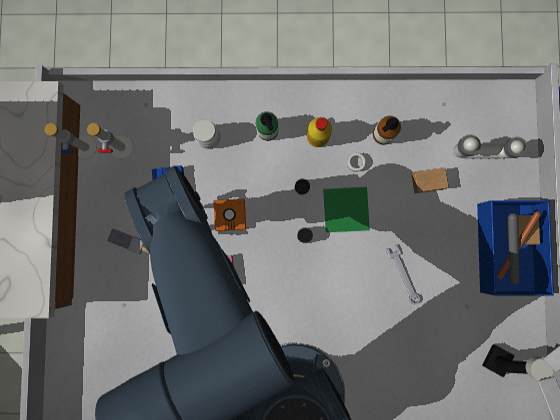

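The top view shows the alarm at (230,214), now square and level with the gap, between caps (302,187) and (305,235). It is in the arm's shadow, so I'll loosen the mask.

```bash
cat >> h.py <<'E'
def box():
    for n in('top','side'):
        c=env.read_camera(n)
        for k in blobs(mask(c,(4,150,35),(19,255,255)),300):
            r=rect(c,k,.028)
            if r[0][0]>680 or r[0][1]<-230: continue
            d=np.array(r[0])/1000-O
            print(n,'box',np.round(r[0],1),np.round(r[1],1),round((r[2]+45)%90-45,1),'lat,s',(d@EX).round(4),(d@EY).round(4))
            hull=np.zeros((420,560),np.uint8);cv2.fillConvexPoly(hull,cv2.convexHull(k),255)
            h=cv2.cvtColor(c['frame'],cv2.COLOR_RGB2HSV)
            m=cv2.bitwise_and(hull,((h[:,:,1]<90)&(h[:,:,2]>65)).astype(np.uint8)*255)
            for b in blobs(m,30):
                M=cv2.moments(b);p=ray(c,(M['m10']/M['m00'],M['m01']/M['m00']),.034);d=p[:2]-O
                print('   btn',p.round(4),'size',np.round(rect(c,b,.034)[1],1),'lat,s',(d@EX).round(4),(d@EY).round(4))
E
python3 -c "
from h import *
box()"
```

```text
top box [511.7 190.2] [88.5 90.4] 2.9 lat,s 0.0012 0.2159
   btn [0.5126 0.1909 0.034 ] size [23.3 23.4] lat,s 0.0022 0.2166
top box [481.  667.1] [ 50.5 474. ] -0.1 lat,s -0.0041 0.6938
side box [508.  180.4] [ 99.1 104. ] 3.7 lat,s -0.003 0.2063
   btn [0.5136 0.1878 0.034 ] size [29.2 29. ] lat,s 0.0029 0.2135
```

drive_tool --moves '[[[-0.008,0,0,0.3],[-0.008,0,0.001,0],[-0.008,0,0,0],[-0.004,0,0,0],[-0.004,0,0,0],[-0.005,0,0,0],[-0.006,0,0,0],[-0.006,0,0,0],[-0.006,0,0,0],[-0.006,0,0,0],[-0.006,0,0,0],[-0.006,0,0,0]]]'

```text
time: 8.25
position: [0.5093, 0.207, 0.0304]
tcp_rot: [[-0.052, 0.999, 0.0], [0.999, 0.052, 0.0], [0.0, 0.0, -1.0]]
wrist_force: [0.1, 1.0, 1.7]
grip_width: 0.601
```

drive_tool --moves '[[[-0.006,0,0,0],[-0.006,0,0,0],[-0.006,0,0,0],[-0.006,0,0,0],[-0.006,0,0,0],[-0.006,0,0,0],[-0.006,0,0,0],[-0.006,0,0,0],[-0.006,0,0,0],[-0.004,0,0,0],[0,0,0,0]]]'

```text
time: 9.17
position: [0.5122, 0.1487, 0.0302]
tcp_rot: [[-0.051, 0.999, -0.0], [0.999, 0.051, -0.0], [-0.0, -0.0, -1.0]]
wrist_force: [-0.7, -0.7, -0.8]
grip_width: 0.6
```

```bash
python3 -c "
from h import *
st();box()"
```

```text
t 9.17 p [0.5122 0.1487 0.0302] lat,s -0.0005 0.1745 yaw_y 2.92 xy tilt [-0. -0.] F [-0.7 -0.7 -0.8] g 0.6
top box [517.9  75.4] [89. 55.] 5.7 lat,s 0.0013 0.1009
   btn [0.5176 0.0898 0.034 ] size [26.7 14.1] lat,s 0.0018 0.1154
top box [481.  667.1] [ 50.5 474. ] -0.1 lat,s -0.0041 0.6938
side box [513.3  85.7] [ 99.7 102.5] 2.8 lat,s -0.0028 0.1116
   btn [0.5182 0.0909 0.034 ] size [28.6 26.6] lat,s 0.0024 0.1164
```

drive_tool --moves '[[[-0.006,-0.0003,0,0],[-0.006,-0.0003,0,0],[-0.006,-0.0003,0,0],[-0.006,-0.0003,0,0],[-0.006,0,0,0],[-0.006,0,0,0],[-0.006,0,0,0],[-0.006,0,0,0],[-0.006,0,0,0],[0,0,0,0]]]'

```text
time: 10.1
position: [0.5139, 0.0945, 0.0303]
tcp_rot: [[-0.051, 0.999, -0.0], [0.999, 0.051, -0.0], [-0.0, -0.0, -1.0]]
wrist_force: [-0.4, 0.9, 0.0]
grip_width: 0.601
```

```bash
python3 -c "
from h import *
st();box();c=grab('side')
f=c['frame'][120:320,180:440][:,:,::-1];cv2.imwrite('pics/c4.png',cv2.resize(f,None,fx=3,fy=3,interpolation=cv2.INTER_CUBIC))"
```

```text
t 10.1 p [0.5139 0.0945 0.0303] lat,s -0.0017 0.1203 yaw_y 2.91 xy tilt [-0. -0.] F [-0.4  0.9  0. ] g 0.601
top box [481.  667.1] [ 50.5 474. ] -0.1 lat,s -0.0041 0.6938
side box [514.6  32.4] [ 99.4 101.1] 3.6 lat,s -0.0043 0.0583
   btn [0.5201 0.037  0.034 ] size [27.1 26. ] lat,s 0.0014 0.0625
```

View pics/c4.png

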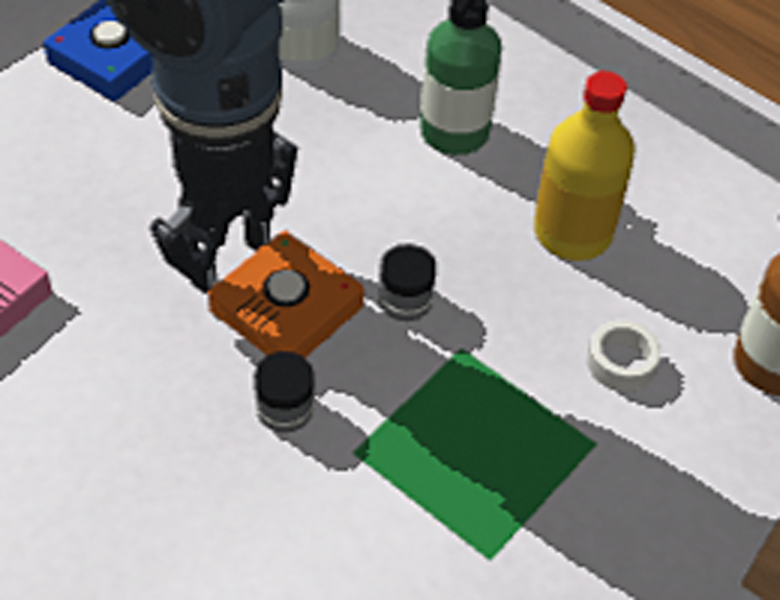

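The alarm is aligned to enter the gap, between caps at crop pixels (408,270) and (285,380). The finger knuckles look wide for the gap, so I'll back off, narrow the fingers and continue.

drive_tool --moves '[[[0.006,0.0015,-0.003,0.2],[0,0,0,0],[0,0,0,0],[0,0,0,0],[0,0,0,0],[0,0,0,0],[-0.004,0,0,0],[-0.004,0,0,0],[-0.005,0,0,0],[-0.005,0,0,0],[-0.005,0,0,0],[-0.005,0,0,0]]]' --claw 30

```text
time: 11.25
position: [0.5164, 0.0731, 0.0333]
tcp_rot: [[-0.048, 0.999, -0.0], [0.999, 0.048, 0.0], [0.0, -0.0, -1.0]]
wrist_force: [0.3, 0.2, 0.0]
grip_width: 0.299
```

drive_tool --moves '[[[-0.005,0,0,0],[-0.005,0,0,0],[-0.005,0,0,0],[-0.005,0,0,0],[-0.005,0,0,0],[-0.005,0,0,0],[-0.005,0,0,0],[-0.005,0,0,0],[0,0,0,0]]]'

```text
time: 12.0
position: [0.5184, 0.0329, 0.0333]
tcp_rot: [[-0.048, 0.999, 0.0], [0.999, 0.048, -0.0], [-0.0, 0.0, -1.0]]
wrist_force: [0.3, 0.3, 1.1]
grip_width: 0.301
```

```bash
python3 -c "
from h import *
st();box();c=grab('side')
f=c['frame'][120:320,180:440][:,:,::-1];cv2.imwrite('pics/c5.png',cv2.resize(f,None,fx=3,fy=3,interpolation=cv2.INTER_CUBIC))"
```

```text
t 12.0 p [0.5184 0.0329 0.0333] lat,s -0.0005 0.0585 yaw_y 2.73 xy tilt [-0.  0.] F [0.3 0.3 1.1] g 0.301
top box [481.  667.1] [ 50.5 474. ] -0.1 lat,s -0.0041 0.6938
side box [517.9 -28.2] [100.8  99.4] 3.2 lat,s -0.0043 -0.0025
   btn [ 0.523  -0.0245  0.034 ] size [28.6 27.7] lat,s 0.001 0.0009
```

View pics/c5.png

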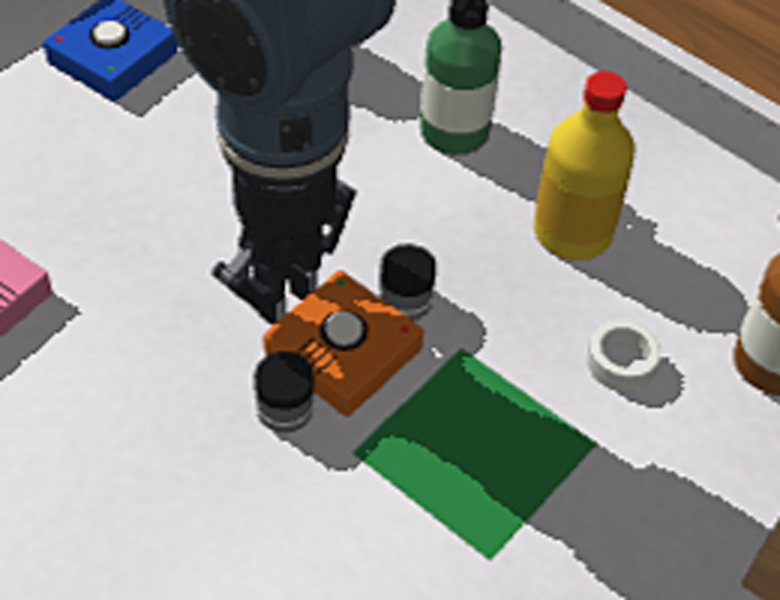

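The alarm is midway through the gap without touching it. I need to know whether the finger knuckle at crop pixel (220,270) clears the stub tops.

```bash
python3 -c "
from h import *
c=env.read_camera('side')
o=ray(c,(0,0),0)
for uv in [(220,265),(220,280),(240,300),(272,318),(350,190)]:
  u=(180+uv[0]/3,120+uv[1]/3)
  a=ray(c,u,0);b=ray(c,u,.1);f=lambda p:(p[:2]-O)@EY
  for s in(.0475,.0585,.0695):
    w=(s-f(a))/(f(b)-f(a));p=a+w*(b-a);print(uv,s,'lat %.3f z %.3f'%((p[:2]-O)@EX,p[2]))
"
```

```text
(220, 265) 0.0475 lat -0.077 z 0.140
(220, 265) 0.0585 lat -0.067 z 0.123
(220, 265) 0.0695 lat -0.058 z 0.105
(220, 280) 0.0475 lat -0.078 z 0.125
(220, 280) 0.0585 lat -0.069 z 0.107
(220, 280) 0.0695 lat -0.059 z 0.089
(240, 300) 0.0475 lat -0.061 z 0.085
(240, 300) 0.0585 lat -0.051 z 0.066
(240, 300) 0.0695 lat -0.041 z 0.047
(272, 318) 0.0475 lat -0.029 z 0.032
(272, 318) 0.0585 lat -0.018 z 0.012
(272, 318) 0.0695 lat -0.007 z -0.009
(350, 190) 0.0475 lat 0.060 z 0.108
(350, 190) 0.0585 lat 0.073 z 0.089
(350, 190) 0.0695 lat 0.085 z 0.070
```

The knuckles sit at z ≥ 0.06 wherever they overlap the stubs laterally, so they clear the 45 mm tops. I'll continue.

drive_tool --moves '[[[-0.005,0,0,0],[-0.005,0,0,0],[-0.005,0,0,0],[-0.005,0,0,0],[-0.005,0,0,0],[-0.005,0,0,0],[-0.005,0,0,0],[-0.005,0,0,0],[-0.005,0,0,0],[0,0,0,0]]]'

```text
time: 13.03
position: [0.5205, -0.0121, 0.0333]
tcp_rot: [[-0.048, 0.999, -0.0], [0.999, 0.048, -0.0], [-0.0, -0.0, -1.0]]
wrist_force: [0.1, 0.5, 0.1]
grip_width: 0.297
```

drive_tool --moves '[[[-0.005,0,0,0],[-0.005,0,0,0],[-0.005,0,0,0],[-0.005,0,0,0],[-0.005,0,0,0],[-0.005,0,0,0],[-0.005,0,0,0],[-0.005,0,0,0],[-0.005,0,0,0],[-0.005,0,0,0],[-0.005,0,0,0],[0,0,0,0]]]'

```text
time: 14.03
position: [0.5232, -0.067, 0.0333]
tcp_rot: [[-0.048, 0.999, 0.0], [0.999, 0.048, -0.0], [-0.0, 0.0, -1.0]]
wrist_force: [0.4, 0.5, -0.7]
grip_width: 0.304
```

```bash
python3 -c "
from h import *
st();box()"
```

```text
t 14.03 p [ 0.5232 -0.067   0.0333] lat,s -0.001 -0.0415 yaw_y 2.73 xy tilt [-0.  0.] F [ 0.4  0.5 -0.7] g 0.304
top box [481.  667.1] [ 50.5 474. ] -0.1 lat,s -0.0041 0.6938
side box [ 522.5 -127.6] [100.3  96.9] 2.5 lat,s -0.0049 -0.102
   btn [ 0.5279 -0.1244  0.034 ] size [29.3 26.5] lat,s 0.0006 -0.0991
```

drive_tool --moves '[[[-0.005,0,0,0],[-0.005,0,0,0],[-0.005,0,0,0],[-0.005,0,0,0],[-0.004,0,0,0],[-0.003,0,0,0],[-0.002,0,0,0],[0,0,0,0],[0.01,0,0,0],[0,0,-0.02,0],[0,0,-0.03,0],[0,0,-0.03,0]]]'

```text
time: 15.13
position: [0.5232, -0.0841, 0.1138]
tcp_rot: [[-0.049, 0.999, -0.002], [0.999, 0.049, 0.0], [0.0, -0.002, -1.0]]
wrist_force: [0.8, -0.0, 0.4]
grip_width: 0.303
```

drive_tool --moves '[[[0.03,0,0,0],[0.035,0,0,0],[0.035,0,0,0],[0.035,0,0,0],[0.035,0,0,0],[0,0,0,0],[0,0,0,0]]]' --claw 0

```text
time: 15.72
position: [0.5154, 0.087, 0.1133]
tcp_rot: [[-0.052, 0.999, -0.0], [0.999, 0.052, 0.0], [0.0, -0.0, -1.0]]
wrist_force: [1.0, -0.4, -0.8]
grip_width: 0.001
```

```bash
python3 -c "
from h import *
st();box();c=grab('top')
f=c['frame'][120:280,180:440][:,:,::-1];cv2.imwrite('pics/c6.png',cv2.resize(f,None,fx=3,fy=3,interpolation=cv2.INTER_CUBIC))
for n in('top','side'):
  c=env.read_camera(n)
  P=np.vstack([k for k in blobs(mask(c,(45,100,25),(80,255,255)),15) if 300<=k[:,0,0].min()-0 or True])
  P=np.array([p for p in P if 0.45<ray(c,p[0],0)[0]<.61 and -.24<ray(c,p[0],0)[1]<-.07])
  print(n,'patch',rect(c,cv2.convexHull(P),0))
"
```

```text
t 15.72 p [0.5154 0.087  0.1133] lat,s -0.0006 0.1127 yaw_y 2.97 xy tilt [ 0. -0.] F [ 1.  -0.4 -0.8] g 0.001
top box [ 527.3 -148.7] [89.9 90.7] 2.6 lat,s -0.0012 -0.1233
   btn [ 0.5276 -0.1494  0.034 ] size [23.2 23.3] lat,s -0.001 -0.124
top box [481.  667.1] [ 50.5 473.9] -0.0 lat,s -0.0041 0.6938
side box [ 524.1 -155.8] [100.4  95. ] 3.0 lat,s -0.0049 -0.1303
   btn [ 0.529  -0.1532  0.034 ] size [28.6 26.1] lat,s 0.0002 -0.1279
side box [515.5 719.9] [206.5 538.5] -0.1 lat,s 0.0332 0.7447
top patch ((529.32666015625, -152.37506103515625), (126.90656280517578, 129.15713500976562), 2.895725727081299)
side patch ((532.1134033203125, -153.81240844726562), (129.0819549560547, 129.10897827148438), 2.7113826274871826)
```

View pics/c6.png

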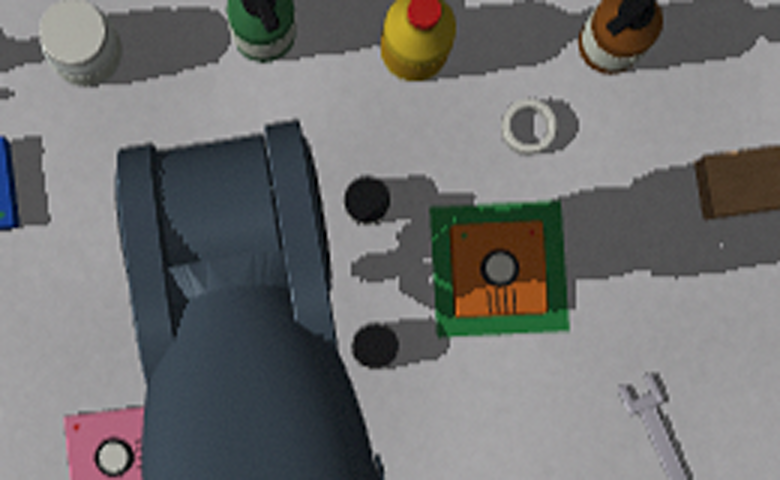

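The alarm is wholly on the patch, with about 17–20 mm of green showing on every side: box at crop (500,268), patch spanning (432–568, 203–332). Next I move above the button with the fingers shut.

drive_tool --moves '[[[-0.034,0,0,0],[-0.034,0,0,0],[-0.034,0,0,0],[-0.034,0,0,0],[-0.034,0,0,0],[-0.034,0,0,0],[-0.034,0,0,0],[0,0,0.02,0],[0,0,0.02,0],[0,0,0.008,0],[0,0,0,0],[0,0,0,0]]]'

```text
time: 16.97
position: [0.5271, -0.1531, 0.0656]
tcp_rot: [[-0.048, 0.999, -0.001], [0.999, 0.048, 0.0], [0.0, -0.001, -1.0]]
wrist_force: [-0.2, 1.2, 0.4]
grip_width: 0.001
```

```bash
python3 -c "
from h import *
st();c=grab('side')
f=c['frame'][150:330,220:440][:,:,::-1];cv2.imwrite('pics/c7.png',cv2.resize(f,None,fx=3.3,fy=3.3,interpolation=cv2.INTER_CUBIC))"
```

```text
t 16.97 p [ 0.5271 -0.1531  0.0656] lat,s -0.0017 -0.1277 yaw_y 2.75 xy tilt [ 0.    -0.001] F [-0.2  1.2  0.4] g 0.001
```

View pics/c7.png

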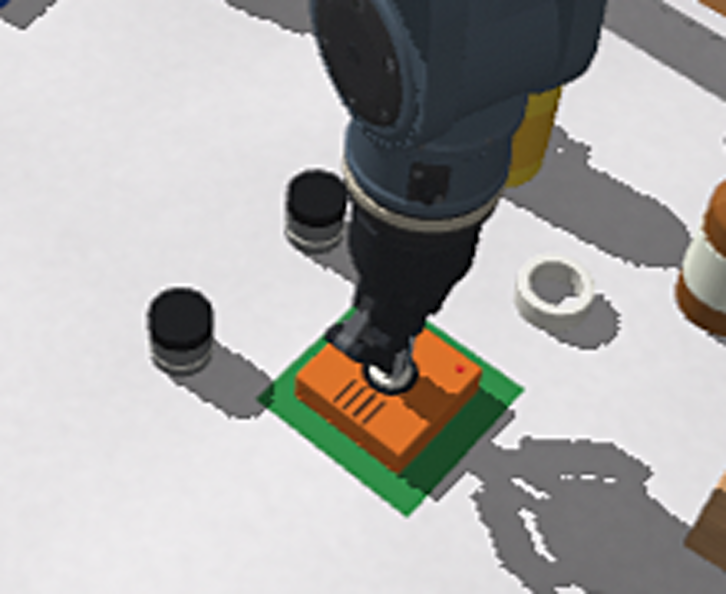

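The closed fingertips hover centred over the white button at crop (390,375). I press gently and watch the force.

drive_tool --moves '[[[0.0015,0.001,0,0],[0,0,0.001,0],[0,0,0.001,0],[0,0,0.001,0],[0,0,0.001,0],[0,0,0.001,0],[0,0,0.001,0],[0,0,0.001,0],[0,0,0.001,0],[0,0,0,0],[0,0,0,0]]]'

```text
time: 17.93
position: [0.5283, -0.1514, 0.0573]
tcp_rot: [[-0.048, 0.999, -0.0], [0.999, 0.048, 0.0], [0.0, -0.0, -1.0]]
wrist_force: [-0.2, 1.2, 1.8]
grip_width: -0.0
```

drive_tool --moves '[[[0,0,0.001,0],[0,0,0.001,0],[0,0,0,0],[0,0,0,0]]]'

```text
time: 18.27
position: [0.5283, -0.1514, 0.0554]
tcp_rot: [[-0.048, 0.999, 0.0], [0.999, 0.048, -0.0], [-0.0, 0.0, -1.0]]
wrist_force: [-1.0, 0.0, 3.5]
grip_width: 0.004
```

drive_tool --moves '[[[0,0,0.001,0],[0,0,0,0],[0,0,0,0]]]'

```text
time: 18.52
position: [0.5284, -0.1515, 0.0549]
tcp_rot: [[-0.048, 0.999, 0.001], [0.999, 0.048, -0.0], [-0.0, 0.001, -1.0]]
wrist_force: [-4.5, 2.2, 14.4]
grip_width: 0.0
```

The force rose from 3.5 N to 14 N with the TCP stalled at z≈0.055, so the button has bottomed. I'll release straight up and clear away.

drive_tool --moves '[[[0,0,0,0],[0,0,-0.002,0],[0,0,-0.004,0],[0,0,-0.01,0],[0,0,-0.03,0],[0,0,-0.03,0],[0.035,0,-0.02,0],[0.04,0,0,0],[0.04,0,0,0],[0.04,0,0,0],[0.04,0,0,0],[0,0,0,0]]]'

```text
time: 19.52
position: [0.5183, 0.0491, 0.1511]
tcp_rot: [[-0.053, 0.999, 0.0], [0.999, 0.053, 0.002], [0.002, 0.001, -1.0]]
wrist_force: [0.4, -0.3, 0.2]
grip_width: 0.002
```

```bash
python3 -c "
from h import *
st();box();c=grab('top','t8.png')"
```

```text
t 19.52 p [0.5183 0.0491 0.1511] lat,s 0.0003 0.0746 yaw_y 3.06 xy tilt [0.002 0.001] F [ 0.4 -0.3  0.2] g 0.002
top box [ 527.3 -148.7] [89.9 90.7] 2.6 lat,s -0.0012 -0.1233
   btn [ 0.5268 -0.1492  0.034 ] size [23.2 26.2] lat,s -0.0018 -0.1238
top box [481.  667.1] [ 50.5 474. ] -0.1 lat,s -0.0041 0.6938
side box [ 523.7 -155.9] [99.6 95. ] 3.1 lat,s -0.0052 -0.1303
   btn [ 0.529  -0.1531  0.034 ] size [28.6 26.1] lat,s 0.0002 -0.1278
side box [515.5 719.9] [206.4 538.6] -0.1 lat,s 0.0332 0.7447
```

View pics/t8.png

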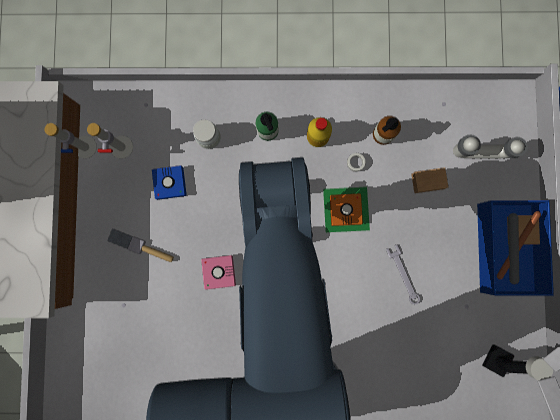

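The alarm at (347,209) lies wholly on the patch, everything else is where it started, and the arm is clear.

```bash
python3 -c "
from h import *
print(env.sign_off())"
```

```text
the job is handed in; nothing more can be done
None
```

The orange alarm lies wholly on the green patch with its test button pressed and released, and I handed the job in at about 19.5 s of the allowed 72 s.

- **Push:** I used the part-open fingers as a two-point pusher. I first pushed the alarm's side to square it and centre it on the gap line, then slid it between the stubs. The wrist force showed no sign of contact with the stubs, at under about 2 N during the push.
- **Position on the patch:** In the last top view the alarm's centre is about 4 mm from the patch centre, with its sides within 1° of the patch's. That leaves about 16 mm or more of green on every side. It did not move when the button was pressed.
- **Button:** I pressed with the fingers shut until the force rose from 3.5 N to 14 N and the fingers stopped at the expected fully-down height, then lifted clear. I could not read the button's travel directly.
- **Other things:** In the last top view everything else is where it started, and the robot is touching nothing.
- **Disagreement between cameras:** The side and top cameras differ by 2–4 mm on positions, which is well inside the margin on the patch.

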